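# Set up the bench lathe and hold its pulley cover open

## Task

Set up the little lathe: lay the long square blank in the two rests and let go of it, then slide the tailstock up until the blank is held snug between the two centres. Then lift the pulley cover on the headstock by its bar and hold it open at 60 degrees so that I can get at the pulleys: the cover falls shut by itself, so finish while still holding it there, with the blank still snug, and leave the other things on the bench where they are.

Things in the scene. Friction and masses are not known exactly. Their poses are not given: they have to be found in the camera images.
- lathe: small grey bench lathe, fixed (differs only between starts); sizes in mm. Origin: on the bench under the middle of its bed; x across the bed, away from the robot, y along it to the headstock, z up. Bed 520 long, 100 wide, top at 50. The centre line runs along y at x 0, height 150. Headstock: box from y 90 to 230, x -55 to 55, top 185
- seat (a point): point on the centre line where the blank's middle is when fully home (lathe x 0, y -15, height 150 mm); axes as the lathe's. Two rests, 10 thick, stand 45 either side of it along y, 80 free between them, bed 100 below. Each has a notch open at the top, 36 wide, floor 15 below this point, sides straight to 5 above it, flared to 19 above; the blank lies in them on the centre line
- drive_tip (a point): tip of the fixed drive centre, a blunt point 8 mm across that sticks out of the headstock towards -y (lathe x 0, y 65, height 150)
- tailstock (a joint): slide of the tailstock along the bed, in m, growing towards the headstock. At 0 its tip is 230 mm from the drive tip, at 0.07 160 mm, the blank's length; it starts between 0 and 0.03, stop at 0.09. It resists with about 5 N of dry friction and stays where it is left
- tail_tip (a point): tip of the tailstock's centre, a blunt point 8 mm across facing the drive tip, at height 150
- tail_knob (a point): grip point on the tailstock's upright round knob, which does not turn: 24 mm across, from height 175 to 222 above the bench, this point on its axis at height 200, 60 behind the tip. The tailstock's body below it is 50 wide in x, 60 long in y
- cover (a joint): hinge of the pulley cover on top of the headstock, in rad: 0 closed (the start), grows as it opens, 1.047 is 60 degrees. The cover (sheet steel, 110 x 146 mm, about 0.4 kg with its bar) is hinged at its edge farthest from the robot and swings free: let go below about 90 degrees, it falls shut
- cover_hinge (a point): middle of the cover's hinge line, which runs along the lathe's y (lathe x 55, y 160, height 185 mm)
- cover_bar (a point): the cover's handle: round steel bar 12 mm across, 100 long, parallel to the hinge line and 147 from it, carried 37 in front of the cover's near edge by a strut at each end (80 free between struts, 31 between bar and cover's edge). This point: middle of the bar. Closed: height 185, lathe x -92, y 160; it rises on a circle about the hinge line, so it turns in a pinch
- blank: square wood turning blank, 160 long, 30 x 30, about 0.09 kg, lying flat on the bench to the right of the lathe; the longer and thicker of the two pieces of square wood there. Origin: its very centre (height 15 as it lies); x along its length. Its two ends are alike
- offcut: bystander, leave alone: offcut of square wood, 100 x 20 x 20, lying beside the blank about 85 to one side of it, shorter and thinner than the blank (mm)
- screwdriver: bystander, leave alone: screwdriver lying on the bench in front of the lathe (robot side), roughly along the bed
- hammer: bystander, leave alone: hammer lying on the left of the bench
- mug: bystander, leave alone: white mug, 76 across, 90 high, left of the lathe (mm)
- can: bystander, leave alone: metal can, 68 across, 100 high, beyond the lathe (mm)
- tape: bystander, leave alone: empty tape roll, ring 90 across, 25 high, on the near right of the bench (mm)
- wrench: bystander, leave alone: wrench lying on the near left of the bench
Mind the look-alikes: they are no part of the job. What is shaped like the blank but green or purple is not meant.

How it is judged:
By the outcome, as a careful person would: the job done as asked, in the order asked, and still so for the second after the job is handed in, while the arm keeps its last pose, push and grip.
It also fails if it takes over 61 s, if anything falls off the work surface, if the arm or the gripper's body presses on something with over 40 N, if the wrist force passes 120 N, or if a joint passes its speed limit or range.

## Robot

A 6-joint arm with a two-finger parallel gripper is mounted at the origin on the work surface. World frame = base frame: x ahead of the robot, y to its left, z up, the work surface at z = 0. Lengths are in mm, angles in degrees, forces in N, time in s.
With the tool pointing down it reaches from about 350 to 850 mm from the base axis. Payload 8.1 kg.
Tool frame: the origin (TCP) lies on the centre line of the jaws, within the pads' length; the fingertips stand 19 mm ahead of it and the grasp point (between the pads) is the TCP (r.tip_reach is the z of the fingertips in the tool frame, in mm); z points along the fingers, y is the line along which they close (so a half turn about z gives the same grasp; the last joint's range is limited). The gripper opens to 85 mm and grips with 20 to 120 N. Pads are 22 mm wide; open, the fingers measure 114 mm over their backs; the gripper's body (76 mm by 85 mm) begins 54 mm behind the grasp point. The pads swing forward as they close: fully open they stand 13 mm farther back than shut.
Start: joints at [-77.831, 7.471, 85.268, -0, 87.261, -4.893], TCP at [176.071, -573.589, 250.292] pointing down, gripper open.
Joint ranges: [-169.43, 169.43], [-51.17, 129.36], [1.28, 143.12], [-76.62, 256.62], [0, 156.53], [-152.29, 152.29]. Speed limits (degrees/s): [136.94, 136.94, 159.86, 180, 180, 180].

## Interface

Orientations are given as [roll, pitch, yaw] about the fixed x, y, z axes, in that order (R = Rz(yaw) Ry(pitch) Rx(roll)).
In Python, from bench import r gives the robot as it stands. The module is installed in compiled form; this text tells all that it offers.
- The arm moves only by the shell command python3 -m handwheel 'ROWS' [FORCE]. ROWS is JSON, a list of rows, each a list of 7 numbers: the shift along the tool's x, y, z in m, then the turn, a rotation vector about the tool's x, y, z in degrees, then the finger opening in m, from 0 to 0.0854. In form: [[tx, ty, tz, ax, ay, az, claw], ...]. A call has 1 to 8 rows; each row shifts and turns the commanded pose from where the row before left it, along the tool's axes as they then stand; what a row does not reach is not made up. A row lasts 1/12 s, in which the tool goes at most 41.7 mm and 7.16 degrees, less where a joint would pass 70% of its speed; a pose out of reach is approached as far as the arm can. A call with a gripper value outside its range is refused whole. The fingers move at their own pace and stop on an object; FORCE is the grip in N (left out, the last holds). Time passes only in rows, so rows that do not move let the fingers close. It gives the time, the measured TCP pose, the force, the opening and the grip force at its end, in the units of the state.
- r.sense(): the state, without advancing time (a new reading comes with each control period).
- r.snapshot(name): name is "side" or "top"; returns (picture, depth): 420x560x3 uint8, blue, green, red; 420x560 float32, mm along the optical axis (not along the pixel's ray), 0 where there is no reading.
- r.calibration(name): a dict with "vfov" (degrees; the focal length in pixels is half the picture's height over the tangent of half this angle, whatever the lens; pixels are square), "cx", "cy" (the principal point, pixels), "rvec" (rotation vector, rad) and "tvec" (3), from world to camera coordinates, as OpenCV has them. Camera axes: x right, y down, z forward; pixel columns grow to the right and rows downward; lengths in mm; the calibration is good to about 2 mm. A picture is of the moment at which its call begins. calibration takes no time and is no camera call.
- r.hand_in(): hands the job in; it is judged then, once.
The state is a dict: "time": time; "joint_pos": joint angles; "qd": joint speeds; "joint_efforts": joint torques, N m; "tool_pos": TCP position; "tcp_rot": TCP orientation; "ft_force": force on the tool from outside, world axes, zero at the start; "wrist_torque": the same for the moment, N m; "finger_gap": finger opening in mm; "grip_force": force on a finger pad.
Only numpy, scipy, OpenCV 4.12 (cv2) and the standard library are available. Lean on these libraries where they do the work, as an engineer would, in place of code of your own. Each camera call takes 0.05 s, during which the arm holds its last target. There are 200 camera calls.

## Working session

There is one attempt and no reset: what is moved stays moved. The work goes in short steps, Python scripts to look and compute and a shell command to move; the robot and the scene stay as the last step left them, time stands still between calls to the robot, and variables do not carry over. Pictures are saved under pics/ and viewed, at most 10 in all, crops included, and the job is handed in when it is done.

```bash
mkdir -p pics
cat > h.py <<'E'
import numpy as np, cv2
from bench import r
def cam(n):
    c=r.calibration(n); f=210/np.tan(np.radians(c['vfov'])/2)
    R=cv2.Rodrigues(np.array(c['rvec'],float))[0]; t=np.array(c['tvec'],float).ravel()
    return f,c['cx'],c['cy'],R,t
def ray(n,u,v):
    f,cx,cy,R,t=cam(n); return -R.T@t, R.T@np.array([(u-cx)/f,(v-cy)/f,1])
def onz(n,u,v,z):
    o,d=ray(n,u,v); return o+d*(z-o[2])/d[2]
def proj(n,P):
    f,cx,cy,R,t=cam(n); q=R@np.array(P,float)+t; return q[0]/q[2]*f+cx,q[1]/q[2]*f+cy
def cloud(n,D):
    f,cx,cy,R,t=cam(n); v,u=np.mgrid[:420,:560]
    C=np.stack([(u-cx)/f*D,(v-cy)/f*D,D],-1); return (C-t)@R
def st():
    s=r.sense(); return {k:np.round(s[k],3).tolist() for k in('time','joint_pos','tool_pos','tcp_rot','ft_force','finger_gap','grip_force')}
E
python3 - <<'E'
from h import *
print(st(), r.tip_reach)
for n in('top','side'):
    p,d=r.snapshot(n); cv2.imwrite(f'pics/{n}0.png',p); np.save(f'{n}0.npy',d); print(n,ray(n,280,210),r.calibration(n))
E
```

```text
{'time': 0.0, 'joint_pos': [-77.831, 7.514, 85.33, 0.0, 87.261, -4.892], 'tool_pos': [175.961, -573.074, 249.241], 'tcp_rot': [-179.894, -0.009, 17.061], 'ft_force': [0.025, -0.113, 0.521], 'finger_gap': 85.294, 'grip_force': 0.0} 19.0
top (array([ 419.56759558,  -47.70612107, 1370.88721069]), array([ 0.0462704 , -0.01710861, -0.99879267])) {'vfov': 53.399496715394804, 'cx': 281.6454136624694, 'cy': 210.9271839179352, 'rvec': array([ 2.20053644, -2.21789587,  0.07179908]), 'tvec': array([ -72.56365485,  480.069247  , 1349.78243423])}
side (array([ -582.87896084, -1131.10312224,  1164.44583829]), array([ 0.58823289,  0.60121069, -0.54103094])) {'vfov': 43.05131795286254, 'cx': 277.89149271056374, 'cy': 216.962835180427, 'rvec': array([ 2.02074106, -0.83810028,  0.43206683]), 'tvec': array([-363.28901875,  305.02878296, 1658.32891697])}
```

View pics/top0.png

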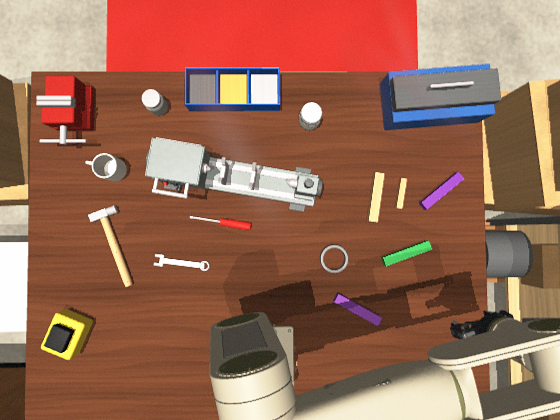

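View pics/side0.png

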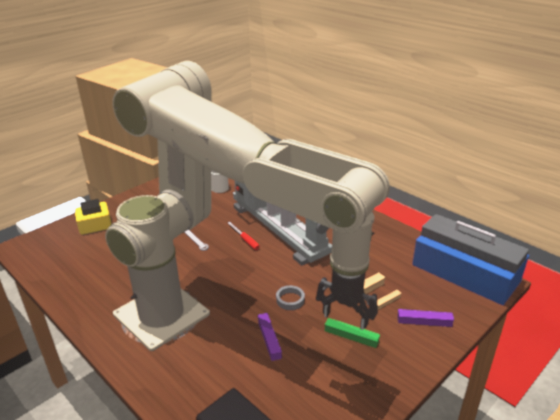

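Top view: the lathe runs from the headstock at (176,160) to the tailstock at (305,187). Candidates for the blank: pale wood at (377,197) (longer and thicker), pale offcut at (401,193), purple at (442,191) and (358,309), green at (407,253). By the description I choose (377,197). The side view is partly hidden by the arm.

Run:
```python
from h import *
p=cv2.imread('pics/top0.png'); d=np.load('top0.npy'); P=cloud('top',d)
a=cv2.resize(p[130:215,140:330],None,fx=4,fy=4,interpolation=cv2.INTER_CUBIC)
b=cv2.resize(p[165:225,360:480],None,fx=4,fy=4,interpolation=cv2.INTER_CUBIC)
o=np.zeros((590,760,3),np.uint8);o[:340]=a;o[345:585,:480]=b;cv2.imwrite('pics/crop1.png',o)
hsv=cv2.cvtColor(p,cv2.COLOR_BGR2HSV)
m=cv2.inRange(hsv,(15,50,150),(30,200,255));m[:,:340]=0;m[:,430:]=0;m[:165]=0;m[225:]=0
for c in cv2.findContours(m,0,cv2.CHAIN_APPROX_NONE)[0]:
    if len(c)<20: continue
    k=np.zeros_like(m);cv2.drawContours(k,[c],-1,1,-1);k2=cv2.erode(k,np.ones((3,3)))
    z=np.median(P[...,2][k2>0])
    W=np.array([onz('top',u,v,z)[:2] for u,v in c[:,0]],np.float32)
    (x,y),s,an=cv2.minAreaRect(W);bx=cv2.boxPoints(((x,y),s,an))
    print(np.round([x,y,z],1),s,an,cv2.minAreaRect(c))
# lathe: cover top plane z~185, bed
Z=P[...,2]
for lo,hi in((175,200),(45,58)):
    k=((Z>lo)&(Z<hi)&(d>0)).astype(np.uint8);k[:,:140]=0;k[:,330:]=0;k[:125]=0;k[215:]=0
    n,l,s,c=cv2.connectedComponentsWithStats(k)
    for i in range(1,n):
        if s[i,4]>30:
            q=P[l==i];print(lo,s[i],np.round(np.median(q,0),1),cv2.minAreaRect(q[:,:2].astype(np.float32)))
```

```text
[ 534.9 -467.7   20.1] (21.012874603271484, 99.82754516601562) 79.34514617919922 ((401.4189147949219, 192.9864959716797), (6.411561012268066, 30.4138126373291), 9.462321281433105)
[ 522.2 -382.3   30.5] (31.351442337036133, 161.23532104492188) 80.96734619140625 ((376.22412109375, 196.81033325195312), (9.650690078735352, 49.635406494140625), 7.943471908569336)
175 [ 145  137   60   61 2419] [611.8 230.1 194. ] ((598.7967529296875, 237.46292114257812), (162.51414489746094, 157.94281005859375), 80.13914489746094)
175 [297 175  25  19 137] [ 543.5 -146.3  176.7] ((548.3587646484375, -153.56838989257812), (68.214111328125, 47.989620208740234), 80.21098327636719)
45 [ 204  157  114   49 2467] [576.5   1.8  51. ] ((574.0128784179688, -11.142974853515625), (350.8370361328125, 100.68363952636719), 80.01007843017578)
```

View pics/crop1.png

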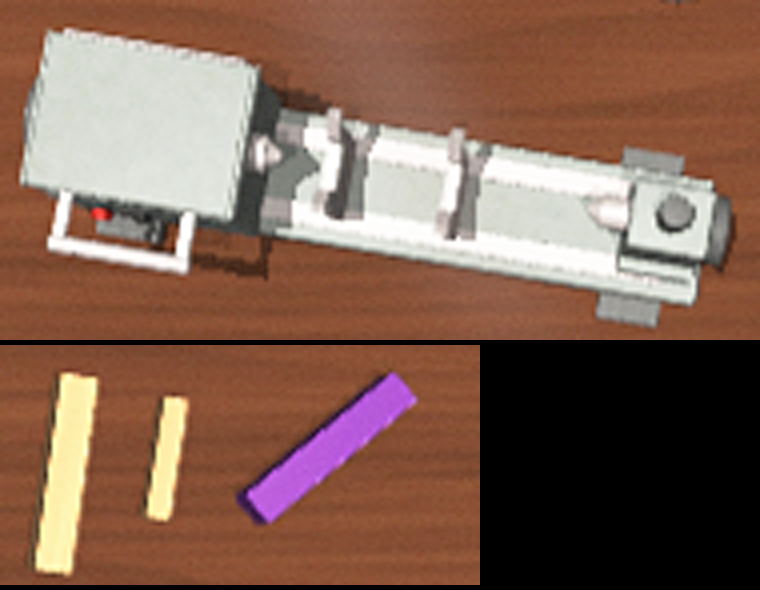

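The crop shows the long thick pale piece (the blank) at left, the short thin offcut beside it and a purple look-alike at right. The choice of (377,197) stands. The rests, tips, knob and cover bar are clearly visible.

```bash
cat >> h.py <<'E'
YAW=-10.; O=np.array([588.8,72.6])
def L2W(p):
    a=np.radians(YAW);R=np.array([[np.cos(a),-np.sin(a)],[np.sin(a),np.cos(a)]]); return np.r_[R@np.array(p[:2])+O,p[2]]
def W2L(P):
    a=np.radians(YAW);R=np.array([[np.cos(a),-np.sin(a)],[np.sin(a),np.cos(a)]]); Q=np.array(P,float); Q[...,:2]=(Q[...,:2]-O)@R; return Q
E
python3 - <<'E'
from h import *
for n in('top','side'):
    d=np.load(n+'0.npy');L=W2L(cloud(n,d))[d>0]
    def box(nm,x,y,z):
        q=L[(L[:,0]>x[0])&(L[:,0]<x[1])&(L[:,1]>y[0])&(L[:,1]<y[1])&(L[:,2]>z[0])&(L[:,2]<z[1])]
        if len(q)>2: print(n,nm,len(q),*[np.round(np.percentile(q,k,axis=0),1) for k in(2,50,98)])
    box('bar',(-115,-80),(125,195),(175,210))
    box('cover',(-50,50),(95,225),(175,210))
    box('rest1 R',(15,40),(-75,-45),(140,190));box('rest1 L',(-40,-15),(-75,-45),(140,190));box('rest1 floor',(-12,12),(-75,-45),(120,145))
    box('rest2 R',(15,40),(15,45),(140,190));box('rest2 L',(-40,-15),(15,45),(140,190));box('rest2 floor',(-12,12),(15,45),(120,145))
    box('drive',(-15,15),(50,88),(140,175));box('tail',(-15,15),(-180,-130),(140,175));box('knob',(-25,25),(-280,-180),(210,230))
    box('tailbody',(-30,30),(-300,-180),(150,185))
    box('bed',(-90,90),(-45,15),(45,55))
    B=cloud(n,d)[d>0]; q=B[(abs(B[:,0]-522)<60)&(abs(B[:,1]+382)<25)&(B[:,2]>15)&(B[:,2]<60)]; print('blank',len(q),np.median(q,0) if len(q) else 0)
E
```

```text
top bar 104 [-97.6 128.  184.3] [-92.  160.5 189.5] [-85.9 192.1 194.5]
top cover 1623 [-48.   97.5 190. ] [ -0.3 160.  194.6] [ 47.7 222.2 199.5]
top rest1 R 32 [ 18.  -65.8 142. ] [ 26.9 -60.9 162.9] [ 37.8 -56.5 173.2]
top rest1 L 25 [-38.  -65.8 153.3] [-28.1 -61.5 164.3] [-19.7 -56.2 172.3]
top rest1 floor 29 [-11.5 -65.6 125.6] [  0.4 -61.4 135.1] [ 10.9 -56.  142.1]
top rest2 R 33 [ 18.2  23.9 147.6] [ 26.4  28.9 162.5] [ 36.8  34.3 170.7]
top rest2 L 28 [-37.5  24.2 144.7] [-27.9  28.6 163.4] [-19.2  33.9 171.4]
top rest2 floor 33 [ -9.8  24.3 120.7] [  0.4  28.1 134.3] [ 11.8  34.  137.6]
top drive 65 [-13.3  66.4 147.2] [ -1.2  77.2 158.8] [ 12.1  87.1 165.4]
top tail 36 [ -10.8 -179.6  151.2] [  -1.  -173.4  157.6] [   9.1 -164.6  164.8]
top knob 58 [ -11.3 -232.7  216.2] [  -1.2 -222.6  221.6] [  10.6 -213.2  227. ]
top tailbody 410 [ -25.  -263.9  155.8] [  -3.7 -227.   173.8] [  23.3 -183.4  178.9]
top bed 500 [-48.3 -44.   45.8] [ -0.7 -15.5  50.6] [47.6 13.5 54.7]
blank 377 [ 521.34049131 -379.51525118   30.17309772]
side tailbody 111 [ -28.2 -265.9  151.1] [ -23.1 -246.8  160.8] [   4.9 -194.4  177.8]
side bed 48 [-53.2 -40.8  45.5] [-40.7 -13.   52.6] [ 4.8 14.2 54.9]
blank 164 [ 551.97009611 -391.63262504   31.67369766]
```

```bash
cat >> h.py <<'E'
def to(x,y,z,yaw,n=None):
    "print tool-frame rows: turn first, then shift (m)"
    s=r.sense(); p=np.array(s['tool_pos']); ro=s['tcp_rot']; a=np.radians(yaw)
    d=np.array([x,y,z])-p; t=np.array([d[0]*np.cos(a)+d[1]*np.sin(a), d[0]*np.sin(a)-d[1]*np.cos(a), -d[2]])/1000
    print('turn az',round(ro[2]-yaw,2),'shift m',np.round(t,4),'rows>=',round(np.linalg.norm(t)/.04,1),st())
E
python3 -m handwheel '[[0,0,0,0,0,6.5,0.085],[0,0,0,0,0,6.5,0.085],[0,0,0,0,0,6.5,0.085],[0,0,0,0,0,6.6,0.085],[0.031,-0.024,0,0,0,0,0.085],[0.031,-0.024,0,0,0,0,0.085],[0.031,-0.024,0,0,0,0,0.085],[0.031,-0.024,0,0,0,0,0.085]]' 40
python3 -m handwheel '[[0.031,-0.024,0,0,0,0,0.085],[0.031,-0.024,0,0,0,0,0.085],[0.031,-0.024,0,0,0,0,0.085],[0.031,-0.024,0,0,0,0,0.085],[0.031,-0.024,0,0,0,0,0.085],[0.02,-0.015,0.03,0,0,0,0.085],[0,0,0.03,0,0,0,0.085],[0,0,0,0,0,0,0.085]]'
python3 - <<'E'
from h import *
to(522.2,-382.3,22.5,-9.03)
p,d=r.snapshot('side'); cv2.imwrite('pics/side1.png',p); np.save('side1.npy',d)
c=cv2.cvtColor(p,cv2.COLOR_BGR2HSV); m=cv2.inRange(c,(15,50,120),(32,220,255)); m[:250]=0; m[:,330:450]&=255
P=cloud('side',d); k=(m>0)&(d>0)&(P[...,2]>25)&(P[...,2]<36)&(abs(P[...,0]-522)<120)&(abs(P[...,1]+382)<60)
print(k.sum(), np.median(P[k],0), cv2.minAreaRect(P[k][:,:2].astype(np.float32)))
L=W2L(P)[d>0]
def box(nm,x,y,z):
    q=L[(L[:,0]>x[0])&(L[:,0]<x[1])&(L[:,1]>y[0])&(L[:,1]<y[1])&(L[:,2]>z[0])&(L[:,2]<z[1])]
    if len(q)>2: print(nm,len(q),*[np.round(np.percentile(q,k,axis=0),1) for k in(2,50,98)])
box('bar',(-115,-80),(125,195),(175,210));box('cover',(-50,50),(95,225),(175,210))
box('rest1 top',(-40,40),(-75,-45),(155,190));box('rest2 top',(-40,40),(15,45),(155,190));box('knob',(-25,25),(-280,-180),(195,230))
box('front',(-130,-60),(90,230),(10,170))
E
```

```text
time: 0.77
tool_pos: [314.5, -497.2, 249.7]
tcp_rot: [-180.0, 0.0, -9.1]
ft_force: [0.3, -0.2, -0.1]
finger_gap: 85.2
grip_force: 0.0
time: 1.43
tool_pos: [506.1, -388.4, 182.3]
tcp_rot: [-179.6, 0.5, -8.9]
ft_force: [-1.7, 0.9, -1.6]
finger_gap: 85.1
grip_force: 0.0
turn az 0.17 shift m [ 0.0149 -0.0086  0.1598] rows>= 4.0 {'time': 1.433, 'joint_pos': [-42.107, 16.08, 82.63, 0.001, 81.948, 56.758], 'tool_pos': [506.14, -388.433, 182.295], 'tcp_rot': [-179.639, 0.55, -8.864], 'ft_force': [-1.677, 0.851, -1.59], 'finger_gap': 85.1, 'grip_force': 0.0}
266 [ 511.89927444 -382.53377396   32.3207369 ] ((523.3267822265625, -380.1659851074219), (34.34929656982422, 161.99942016601562), 81.37720489501953)
bar 38 [-102.   130.5  186.1] [-95.9 159.8 193.6] [-90.2 194.2 199.5]
cover 426 [-48.7  96.6 179.7] [ -3.  156.5 199.7] [ 46.2 220.6 205.1]
rest1 top 47 [-36.9 -68.  155.6] [ 17.5 -59.  164.6] [ 35.9 -47.1 175. ]
rest2 top 39 [-38.   20.6 157.3] [-18.6  29.7 165.1] [ 33.9  41.6 175.5]
knob 71 [ -13.1 -232.7  195.9] [  -5.1 -226.2  214.9] [   9.1 -212.2  228.3]
front 93 [-121.    97.9   10.1] [-66.6 190.5  25.7] [-60.1 225.8 164.9]
```

```bash
python3 -m handwheel '[[0.013,-0.01,0.03,0,0,0,0.085],[0,0,0.04,0,0,0,0.085],[0,0,0.03,0,0,0,0.085],[0,0,0,0,0,0,0.085],[0,0,0,0,0,0,0.085],[0,0,0,0,0,0,0.085]]'
python3 - <<'E'
from h import *
to(522.2,-382.0,22.5,-9.03)
E
```

```text
time: 1.98
tool_pos: [522.8, -386.4, 93.7]
tcp_rot: [179.9, -0.2, -9.1]
ft_force: [-0.0, 0.1, -0.1]
finger_gap: 85.0
grip_force: 0.0
turn az -0.07 shift m [-0.0013 -0.0042  0.0712] rows>= 1.8 {'time': 1.983, 'joint_pos': [-40.981, 21.628, 85.483, -0.006, 72.684, 58.122], 'tool_pos': [522.794, -386.383, 93.726], 'tcp_rot': [179.886, -0.172, -9.101], 'ft_force': [-0.02, 0.104, -0.114], 'finger_gap': 85.014, 'grip_force': 0.0}
```

```bash
python3 -m handwheel '[[-0.001,-0.004,0.03,0,0,0,0.085],[0,0,0.025,0,0,0,0.085],[0,0,0.014,0,0,0,0.085],[0,0,0,0,0,0,0.085],[0,0,0,0,0,0,0.085]]'
python3 -m handwheel '[[0,0,0,0,0,0,0.02],[0,0,0,0,0,0,0.02],[0,0,0,0,0,0,0.02],[0,0,0,0,0,0,0.02],[0,0,0,0,0,0,0.02],[0,0,0,0,0,0,0.02],[0,0,0,0,0,0,0.02],[0,0,0,0,0,0,0.02]]' 40
```

```text
time: 2.4
tool_pos: [522.1, -381.2, 22.8]
tcp_rot: [180.0, -0.0, -9.1]
ft_force: [0.1, 0.1, 0.5]
finger_gap: 85.4
grip_force: 0.0
time: 3.07
tool_pos: [522.3, -381.0, 22.4]
tcp_rot: [180.0, -0.1, -9.0]
ft_force: [-0.9, -0.3, 5.7]
finger_gap: 29.7
grip_force: 41.6
```

```bash
python3 -m handwheel '[[0,0,-0.02,0,0,0,0.02],[0,0,-0.04,0,0,0,0.02],[0,0,-0.04,0,0,0,0.02],[0,0,-0.04,0,0,0,0.02],[0,0,-0.04,0,0,0,0.02],[0,0,-0.04,0,0,0,0.02],[0,0,-0.02,0,0,0,0.02],[0,0,0,0,0,0,0.02]]'
python3 -m handwheel '[[0,0,0,0,0,-6.8,0.02],[0,0,0,0,0,-6.8,0.02],[0,0,0,0,0,-6.8,0.02],[0,0,0,0,0,-6.8,0.02],[0,0,0,0,0,-6.8,0.02],[0,0,0,0,0,-6.8,0.02],[0,0,0,0,0,-6.8,0.02],[0,0,0,0,0,-6.8,0.02]]'
python3 -m handwheel '[[0,0,0,0,0,-6.8,0.02],[0,0,0,0,0,-6.8,0.02],[0,0,0,0,0,-6.8,0.02],[0,0,0,0,0,-6.8,0.02],[0,0,0,0,0,-6.8,0.02],[0,0,0,0,0,0,0.02],[0,0,0,0,0,0,0.02]]'
python3 - <<'E'
from h import *
x,y,_=L2W((-0.4,-19,0)); to(x,y,262,80)
E
```

```text
time: 3.73
tool_pos: [523.8, -382.2, 269.1]
tcp_rot: [179.7, -0.5, -9.0]
ft_force: [1.0, 0.3, 0.1]
finger_gap: 29.3
grip_force: 40.8
time: 4.4
tool_pos: [521.1, -380.0, 259.3]
tcp_rot: [-179.8, 0.0, 45.7]
ft_force: [-0.3, -1.1, -0.4]
finger_gap: 29.7
grip_force: 40.8
time: 4.98
tool_pos: [521.3, -380.1, 259.8]
tcp_rot: [-179.9, -0.1, 79.1]
ft_force: [0.3, 0.3, -1.1]
finger_gap: 29.8
grip_force: 40.8
turn az -0.85 shift m [ 0.4386 -0.0125 -0.0022] rows>= 11.0 {'time': 4.983, 'joint_pos': [-40.652, 14.346, 76.531, 0.0, 89.247, -29.799], 'tool_pos': [521.261, -380.113, 259.827], 'tcp_rot': [-179.892, -0.062, 79.147], 'ft_force': [0.327, 0.319, -1.056], 'finger_gap': 29.766, 'grip_force': 40.766}
```

```bash
python3 -m handwheel '[[0,0,-0.01,0,0,-0.85,0.02],[0.036,-0.001,0,0,0,0,0.02],[0.036,-0.001,0,0,0,0,0.02],[0.036,-0.001,0,0,0,0,0.02],[0.036,-0.001,0,0,0,0,0.02],[0.036,-0.001,0,0,0,0,0.02],[0.036,-0.001,0,0,0,0,0.02],[0.036,-0.001,0,0,0,0,0.02]]'
python3 -m handwheel '[[0.036,-0.001,0,0,0,0,0.02],[0.036,-0.001,0,0,0,0,0.02],[0.036,-0.001,0,0,0,0,0.02],[0.036,-0.001,0,0,0,0,0.02],[0.036,-0.001,0,0,0,0,0.02],[0,0,0,0,0,0,0.02],[0,0,0,0,0,0,0.02],[0,0,0,0,0,0,0.02]]'
python3 - <<'E'
from h import *
x,y,_=L2W((-0.4,-19,0)); to(x,y,215,80)
p,d=r.snapshot('top'); cv2.imwrite('pics/t2.png',cv2.resize(p[120:220,160:330],None,fx=4,fy=4))
p,e=r.snapshot('side'); cv2.imwrite('pics/s2.png',p)
for n,q in(('top',d),('side',e)):
    L=W2L(cloud(n,q))[q>0]; 
    k=(abs(L[:,0])<22)&(L[:,1]>-120)&(L[:,1]<80)&(L[:,2]>235)&(L[:,2]<290)&(abs(L[:,1]+19)>45)
    print(n,k.sum(),*[np.round(np.percentile(L[k],a,axis=0),1) for a in(1,50,99)] if k.sum() else '')
    for s in(-1,1):
        kk=k&((L[:,1]+19)*s>0)
        if kk.sum(): print(s,np.round(np.median(L[kk],0),1))
E
```

```text
time: 5.65
tool_pos: [557.7, -129.3, 272.1]
tcp_rot: [180.0, 0.0, 80.1]
ft_force: [0.4, -0.0, -1.1]
finger_gap: 29.7
grip_force: 40.8
time: 6.32
tool_pos: [583.3, 47.2, 271.7]
tcp_rot: [180.0, 0.0, 80.2]
ft_force: [-0.6, -0.1, -1.6]
finger_gap: 29.4
grip_force: 40.8
turn az 0.18 shift m [0.007  0.0006 0.0567] rows>= 1.4 {'time': 6.317, 'joint_pos': [-0.379, 4.717, 85.995, -0.028, 89.275, 9.44], 'tool_pos': [583.349, 47.176, 271.681], 'tcp_rot': [179.982, 0.026, 80.182], 'ft_force': [-0.64, -0.14, -1.553], 'finger_gap': 29.388, 'grip_force': 40.789}
top 160 [ -16.2 -104.5  256.5] [ -6.9 -88.3 278.9] [ 13.6  52.7 283.4]
-1 [ -1.4 -92.4 279.1]
1 [-14.2  40.7 277.2]
side 177 [ -20.7 -107.   254.1] [-12.1 -88.1 273.6] [ 14.1  56.6 288.9]
-1 [ -9.9 -94.5 275.6]
1 [-15.9  42.1 269. ]
```

```bash
python3 -m handwheel '[[0.007,0.0005,0.03,0,0,0.2,0.02],[0,0,0.03,0,0,0,0.02],[0,0,0.02,0,0,0,0.02],[0,0,0,0,0,0,0.02],[0,0,0,0,0,0,0.02],[0,0,0,0,0,0,0.02]]'
python3 - <<'E'
from h import *
x,y,_=L2W((-0.4,-19,0)); to(x,y,158,80); print(W2L(r.sense()['tool_pos']))
p,d=r.snapshot('top'); cv2.imwrite('pics/t3.png',cv2.resize(p[120:220,160:330],None,fx=4,fy=4))
E
```

```text
time: 6.92
tool_pos: [585.8, 53.3, 193.1]
tcp_rot: [179.9, -0.0, 79.9]
ft_force: [-0.3, 0.6, 0.1]
finger_gap: 29.6
grip_force: 40.8
turn az -0.07 shift m [ 0.0006 -0.0008  0.0351] rows>= 0.9 {'time': 6.917, 'joint_pos': [0.201, 7.434, 91.326, -0.001, 81.123, 10.274], 'tool_pos': [585.84, 53.252, 193.135], 'tcp_rot': [179.885, -0.02, 79.927], 'ft_force': [-0.269, 0.559, 0.097], 'finger_gap': 29.563, 'grip_force': 40.795}
[  0.44430532 -19.56829286 193.13521896]
```

View pics/t3.png

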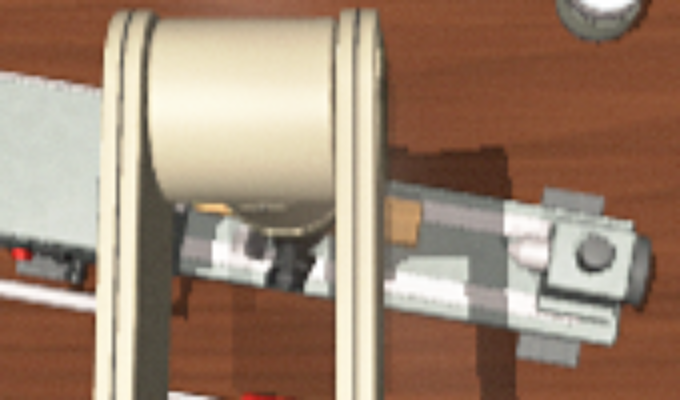

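The blank's near end shows at (403,220), in line with the tail tip at (530,245), and the arm hides the rests. I'm lowering the blank slowly.

```bash
python3 -m handwheel '[[0.0005,-0.0008,0.01,0,0,0,0.02],[0,0,0.01,0,0,0,0.02],[0,0,0.008,0,0,0,0.02],[0,0,0,0,0,0,0.02],[0,0,0,0,0,0,0.02]]'
python3 -m handwheel '[[0,0,0.002,0,0,0,0.02],[0,0,0.002,0,0,0,0.02],[0,0,0.002,0,0,0,0.02],[0,0,0,0,0,0,0.02],[0,0,0,0,0,0,0.02]]'
```

```text
time: 7.38
tool_pos: [583.4, 54.8, 162.0]
tcp_rot: [-179.9, 0.0, 80.0]
ft_force: [0.3, -0.3, -0.9]
finger_gap: 29.4
grip_force: 40.8
time: 7.8
tool_pos: [584.4, 54.7, 157.5]
tcp_rot: [180.0, -0.0, 80.0]
ft_force: [0.9, -0.8, -0.3]
finger_gap: 29.4
grip_force: 40.9
```

```bash
python3 -m handwheel '[[0,0,0.0015,0,0,0,0.02],[0,0,0,0,0,0,0.02],[0,0,0,0,0,0,0.02]]'
python3 - <<'E'
from h import *
p,e=r.snapshot('side'); cv2.imwrite('pics/s4.png',cv2.resize(p[170:290,200:360],None,fx=5,fy=5,interpolation=cv2.INTER_CUBIC)); print(W2L(r.sense()['tool_pos']))
E
```

```text
time: 8.05
tool_pos: [584.5, 54.7, 157.4]
tcp_rot: [180.0, -0.0, 80.0]
ft_force: [-5.8, 0.2, 7.9]
finger_gap: 29.4
grip_force: 42.0
[ -1.12788711 -18.34427747 157.35018878]
```

View pics/s4.png

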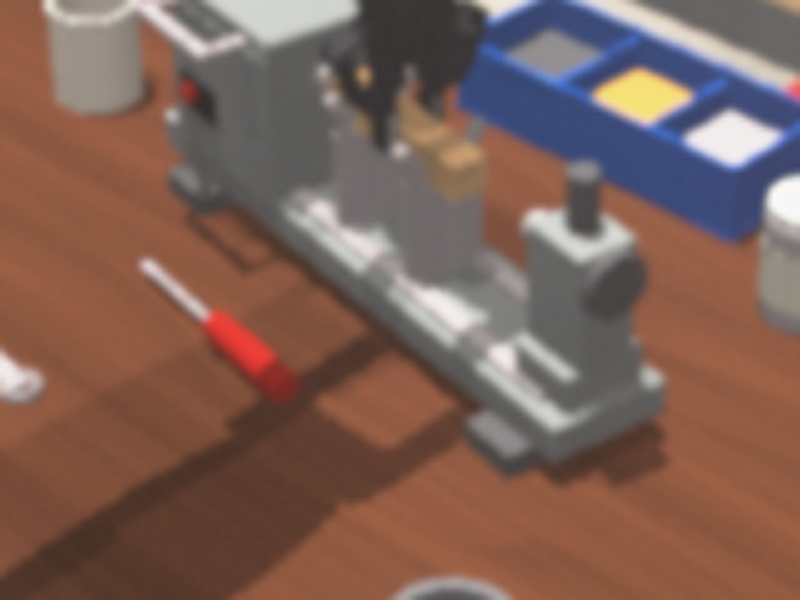

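The blank lies in both rests (end at (462,165)), with the arm reading 8 N upward contact. I'm opening the gripper and rising.

```bash
python3 -m handwheel '[[0,0,-0.0015,0,0,0,0.035],[0,0,0,0,0,0,0.045],[0,0,0,0,0,0,0.06],[0,0,0,0,0,0,0.07],[0,0,0,0,0,0,0.07],[0,0,0,0,0,0,0.07],[0,0,-0.01,0,0,0,0.07],[0,0,-0.02,0,0,0,0.07]]'
python3 -m handwheel '[[0,0,-0.03,0,0,0,0.07],[0,0,-0.035,0,0,0,0.07],[0,0,-0.035,0,0,0,0.07],[-0.036,0,0,0,0,0,0.07],[-0.036,0,0,0,0,0,0.07],[-0.036,0,0,0,0,0,0.07],[-0.036,0,0,0,0,0,0.07],[-0.036,0,0,0,0,0,0.07]]'
python3 -m handwheel '[[-0.020,0,0,0,0,0,0.07],[0,0,0,0,0,0,0.07],[0,0,0,0,0,0,0.07]]'
python3 - <<'E'
from h import *
x,y,_=L2W((-1,-222.6,0)); to(x,y,201,80)
for n in('side','top'):
    p,e=r.snapshot(n); L=W2L(cloud(n,e))[e>0]
    k=(abs(L[:,0])<25)&(L[:,1]>-110)&(L[:,1]<70)&(L[:,2]>140)&(L[:,2]<175)&(abs(L[:,1]+60)>8)&(abs(L[:,1]-30)>8)
    print(n,k.sum(),*[np.round(np.percentile(L[k],a,axis=0),1) for a in(1,50,99)])
    cv2.imwrite(f'pics/{n}5.png',cv2.resize(p[120:280,180:340],None,fx=3,fy=3) if n=='side' else cv2.resize(p[120:220,160:330],None,fx=4,fy=4))
E
```

```text
time: 8.77
tool_pos: [582.4, 54.7, 184.9]
tcp_rot: [-179.7, 0.1, 80.0]
ft_force: [-0.3, -0.8, 0.5]
finger_gap: 69.9
grip_force: 0.0
time: 9.43
tool_pos: [552.6, -124.0, 288.4]
tcp_rot: [179.9, 0.0, 80.0]
ft_force: [0.7, 0.8, 0.4]
finger_gap: 69.8
grip_force: 0.0
time: 9.68
tool_pos: [549.4, -143.3, 288.0]
tcp_rot: [180.0, -0.0, 79.9]
ft_force: [0.5, 0.7, -0.5]
finger_gap: 70.1
grip_force: 0.0
turn az -0.13 shift m [-0.0031  0.0003  0.087 ] rows>= 2.2 {'time': 9.683, 'joint_pos': [-19.804, 1.71, 87.422, 0.014, 90.834, -9.67], 'tool_pos': [549.42, -143.334, 288.027], 'tcp_rot': [179.964, -0.008, 79.867], 'ft_force': [0.455, 0.653, -0.451], 'finger_gap': 70.119, 'grip_force': 0.0}
side 280 [-20.7 -99.4 141.2] [-10.2 -25.3 165.9] [ 14.8  62.4 173.7]
top 500 [-16.1 -96.  141.8] [ -2.1 -16.6 164.6] [ 13.7  67.8 170.3]
```

View pics/top5.png

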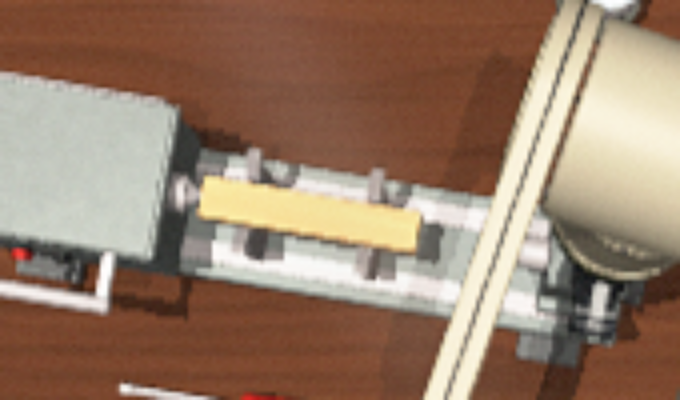

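The blank lies level in both rests (from (200,195) to (418,230)) with its end just short of the drive tip at (185,190). Next is the knob.

```bash
python3 -m handwheel '[[-0.003,0,0.035,0,0,-0.1,0.07],[0,0,0.03,0,0,0,0.07],[0,0,0.02,0,0,0,0.07],[0,0,0,0,0,0,0.07],[0,0,0,0,0,0,0.07],[0,0,0,0,0,0,0.07]]'
python3 -m handwheel '[[0,0,0,0,0,0,0.015],[0,0,0,0,0,0,0.015],[0,0,0,0,0,0,0.015],[0,0,0,0,0,0,0.015],[0,0,0,0,0,0,0.015],[0,0,0,0,0,0,0.015],[0,0,0,0,0,0,0.015],[0,0,0,0,0,0,0.015]]' 60
python3 - <<'E'
from h import *
print(W2L(r.sense()['tool_pos']))
E
```

```text
time: 10.28
tool_pos: [550.1, -144.6, 204.2]
tcp_rot: [179.9, 0.0, 80.2]
ft_force: [-0.7, 1.2, 1.3]
finger_gap: 70.3
grip_force: 0.0
time: 10.95
tool_pos: [550.2, -145.5, 203.7]
tcp_rot: [179.8, 0.0, 80.1]
ft_force: [5.0, 0.9, 6.2]
finger_gap: 22.6
grip_force: 59.5
[-9.98289816e-02 -2.21485456e+02  2.03722542e+02]
```

```bash
python3 -m handwheel '[[0.005,0,0,0,0,0,0.015],[0.01,0,0,0,0,0,0.015],[0.01,0,0,0,0,0,0.015],[0.01,0,0,0,0,0,0.015],[0.01,0,0,0,0,0,0.015],[0.01,0,0,0,0,0,0.015],[0,0,0,0,0,0,0.015],[0,0,0,0,0,0,0.015]]'
python3 - <<'E'
from h import *
print(W2L(r.sense()['tool_pos']))
E
python3 -m handwheel '[[0.002,0,0,0,0,0,0.015],[0.002,0,0,0,0,0,0.015],[0.002,0,0,0,0,0,0.015],[0.002,0,0,0,0,0,0.015],[0,0,0,0,0,0,0.015],[0,0,0,0,0,0,0.015]]'
python3 - <<'E'
from h import *
print(W2L(r.sense()['tool_pos']))
E
```

```text
time: 11.62
tool_pos: [559.9, -90.4, 203.7]
tcp_rot: [179.8, -0.0, 80.2]
ft_force: [6.3, 5.0, 5.9]
finger_gap: 22.7
grip_force: 59.7
[-1.27777483e-01 -1.65495346e+02  2.03720784e+02]
time: 12.12
tool_pos: [561.0, -84.2, 203.7]
tcp_rot: [179.8, 0.1, 80.1]
ft_force: [5.1, -3.1, 5.4]
finger_gap: 22.5
grip_force: 59.7
[-1.41181557e-01 -1.59261645e+02  2.03704946e+02]
```

```bash
python3 -m handwheel '[[0.0015,0,0,0,0,0,0.015],[0,0,0,0,0,0,0.015],[0,0,0,0,0,0,0.015]]'; python3 -m handwheel '[[0.0015,0,0,0,0,0,0.015],[0,0,0,0,0,0,0.015],[0,0,0,0,0,0,0.015]]'; python3 -m handwheel '[[0.001,0,0,0,0,0,0.015],[0,0,0,0,0,0,0.015],[0,0,0,0,0,0,0.015]]'
python3 - <<'E'
from h import *
print(W2L(r.sense()['tool_pos']))
E
```

```text
time: 12.37
tool_pos: [561.3, -82.9, 203.7]
tcp_rot: [179.8, 0.1, 80.1]
ft_force: [4.7, -4.5, 5.6]
finger_gap: 22.8
grip_force: 59.7
time: 12.62
tool_pos: [561.5, -81.5, 203.7]
tcp_rot: [179.8, 0.1, 80.1]
ft_force: [4.0, -4.3, 5.4]
finger_gap: 22.9
grip_force: 59.7
time: 12.87
tool_pos: [561.7, -80.6, 203.7]
tcp_rot: [179.8, 0.1, 80.1]
ft_force: [4.1, -4.9, 5.2]
finger_gap: 22.9
grip_force: 59.7
[-1.16639745e-01 -1.55569570e+02  2.03734435e+02]
```

```bash
for i in 1 2 3; do python3 -m handwheel '[[0.001,0,0,0,0,0,0.015],[0,0,0,0,0,0,0.015],[0,0,0,0,0,0,0.015]]' | grep -E 'pos|ft_'; done
python3 - <<'E'
from h import *
print(W2L(r.sense()['tool_pos']))
E
```

```text
tool_pos: [561.8, -79.6, 203.7]
ft_force: [4.2, -5.4, 5.3]
tool_pos: [562.0, -78.7, 203.7]
ft_force: [3.7, -5.7, 4.8]
tool_pos: [562.0, -78.5, 203.7]
ft_force: [3.5, -8.5, 5.2]
[-1.32671894e-01 -1.53489170e+02  2.03714495e+02]
```

```bash
for i in 1 2; do python3 -m handwheel '[[0.001,0,0,0,0,0,0.015],[0,0,0,0,0,0,0.015],[0,0,0,0,0,0,0.015]]' | grep -E 'pos|ft_'; done
```

```text
tool_pos: [562.0, -78.4, 203.7]
ft_force: [2.5, -13.8, 4.9]
tool_pos: [562.1, -78.2, 203.7]
ft_force: [1.3, -16.5, 5.5]
```

```bash
python3 -m handwheel '[[0,0,0,0,0,0,0.06],[0,0,0,0,0,0,0.06],[0,0,0,0,0,0,0.06],[0,0,0,0,0,0,0.06],[0,0,0,0,0,0,0.06],[0,0,0,0,0,0,0.06],[0,0,-0.02,0,0,0,0.06],[0,0,-0.03,0,0,0,0.06]]'
python3 -m handwheel '[[0,0,-0.04,0,0,0,0.05],[0,-0.005,-0.03,0,0,0,0.05],[0,0.035,0,0,0,0,0.04],[0,0.03,0,0,0,0,0.04],[0,0.03,0,0,0,0,0.04],[0,0,0,0,0,0,0.036],[0,0,0,0,0,0,0.036]]'
python3 - <<'E'
from h import *
x,y,_=L2W((-92.5,160,0)); print(W2L(r.sense()['tool_pos'])); to(x,y,290,80)
for n in('side','top'):
    p,e=r.snapshot(n); L=W2L(cloud(n,e))[e>0]
    for nm,k in (('blank',(abs(L[:,0])<25)&(L[:,1]>-110)&(L[:,1]<70)&(L[:,2]>140)&(L[:,2]<175)&(abs(L[:,1]+60)>8)&(abs(L[:,1]-30)>8)),('bar',(abs(L[:,0]+95)<12)&(abs(L[:,1]-160)<30)&(abs(L[:,2]-188)<12)),('knob',(abs(L[:,0])<20)&(abs(L[:,1]+155)<25)&(L[:,2]>212)&(L[:,2]<232))):
        if k.sum():print(n,nm,k.sum(),*[np.round(np.percentile(L[k],a,axis=0),1) for a in(1,50,99)])
    cv2.imwrite(f'pics/{n}6.png',cv2.resize(p[150:290,180:340],None,fx=4,fy=4) if n=='side' else cv2.resize(p[120:220,140:330],None,fx=4,fy=4,interpolation=cv2.INTER_CUBIC))
E
```

```text
time: 14.78
tool_pos: [559.2, -73.6, 248.7]
tcp_rot: [-179.6, -0.0, 80.1]
ft_force: [0.9, 0.4, 0.3]
finger_gap: 59.8
grip_force: 0.0
time: 15.37
tool_pos: [650.5, -89.7, 319.8]
tcp_rot: [-179.8, -0.0, 80.1]
ft_force: [-0.1, 0.6, 0.4]
finger_gap: 36.1
grip_force: 0.0
[  88.96441711 -149.13320303  319.76394125]
turn az 0.12 shift m [ 0.3091 -0.1815  0.0298] rows>= 9.0 {'time': 15.367, 'joint_pos': [-12.325, 15.598, 68.878, 0.001, 95.744, -2.448], 'tool_pos': [650.516, -89.716, 319.764], 'tcp_rot': [-179.779, -0.01, 80.123], 'ft_force': [-0.07, 0.633, 0.38], 'finger_gap': 36.083, 'grip_force': 0.0}
side blank 278 [ -21.3 -102.4  141.3] [ -9.8 -18.8 166.8] [ 13.8  62.4 173.8]
side bar 30 [-102.2  131.6  186.3] [-96.3 157.  193.3] [-89.8 187.  199.4]
side knob 41 [ -16.4 -168.3  212.7] [  -5.3 -158.4  223.8] [   8.8 -142.4  230.6]
top blank 419 [ -16.  -108.1  145.8] [ -1.9  -5.2 164.3] [ 13.6  68.2 169.6]
top bar 92 [-97.7 130.3 182.7] [-92.  161.3 189.4] [-85.9 189.6 194.7]
top knob 59 [ -11.6 -165.8  215.4] [  -1.  -155.6  221.6] [  10.5 -145.4  225.6]
```

View pics/top6.png

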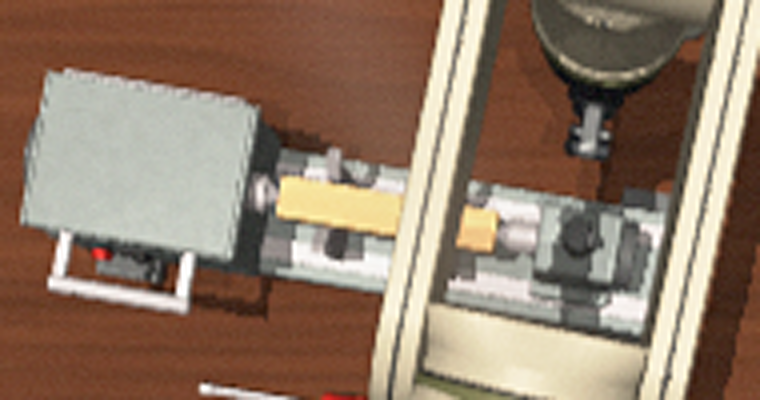

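The blank sits between both tips (drive contact at (275,190), tail at (500,235)). My sideways shift had the wrong sign, but the arm is high and clear. Now to the bar at (120,297).

```bash
python3 -m handwheel '[[0.031,-0.018,0,0,0,0.1,0.036],[0.031,-0.018,0,0,0,0,0.036],[0.031,-0.018,0,0,0,0,0.036],[0.031,-0.018,0,0,0,0,0.036],[0.031,-0.018,0,0,0,0,0.036],[0.031,-0.018,0,0,0,0,0.036],[0.031,-0.018,0,0,0,0,0.036],[0.031,-0.018,0,0,0,0,0.036]]'
python3 -m handwheel '[[0.031,-0.018,0,0,0,0,0.036],[0.03,-0.0185,0,0,0,0,0.036],[0,0,0.03,0,0,0,0.034],[0,0,0.03,0,0,0,0.034],[0,0,0.02,0,0,0,0.034],[0,0,0,0,0,0,0.034],[0,0,0,0,0,0,0.034],[0,0,0,0,0,0,0.034]]'
python3 - <<'E'
from h import *
x,y,_=L2W((-92,160,0)); to(x,y,187,80)
E
```

```text
time: 16.13
tool_pos: [549.5, 180.8, 323.9]
tcp_rot: [179.9, -0.1, 80.0]
ft_force: [-0.7, 0.1, 0.5]
finger_gap: 36.3
grip_force: 0.0
time: 16.8
tool_pos: [526.3, 245.9, 244.9]
tcp_rot: [179.8, -0.1, 80.0]
ft_force: [-0.0, -0.5, 0.9]
finger_gap: 34.2
grip_force: 0.0
turn az 0.0 shift m [ 0.0002 -0.0004  0.0579] rows>= 1.4 {'time': 16.8, 'joint_pos': [19.986, 4.5, 89.012, 0.002, 86.303, 29.983], 'tool_pos': [526.306, 245.909, 244.88], 'tcp_rot': [179.841, -0.094, 80.003], 'ft_force': [-0.026, -0.455, 0.877], 'finger_gap': 34.247, 'grip_force': 0.0}
```

```bash
python3 -m handwheel '[[0,0,0.02,0,0,0,0.034],[0,0,0.02,0,0,0,0.034],[0,0,0.01,0,0,0,0.034],[0,0,0.008,0,0,0,0.034],[0,0,0,0,0,0,0.034],[0,0,0,0,0,0,0.034]]'
python3 -m handwheel '[[0,0,0,0,0,0,0.003],[0,0,0,0,0,0,0.003],[0,0,0,0,0,0,0.003],[0,0,0,0,0,0,0.003],[0,0,0,0,0,0,0.003],[0,0,0,0,0,0,0.003]]' 50
python3 - <<'E'
from h import *
P=W2L(r.sense()['tool_pos']);print(P)
# path for the bar, from current TCP, hinge (55,185), starting radius vector
a=np.linspace(0,60,9)
X=55-147*np.cos(np.radians(a));Z=185+147*np.sin(np.radians(a));print(np.round(np.diff(X),1),np.round(-np.diff(Z),1))
a=np.arange(0,61,2.5)
X=55-147*np.cos(np.radians(a));Z=185+147*np.sin(np.radians(a));print(np.round(np.diff(X),1),np.round(-np.diff(Z),1))
E
```

```text
time: 17.3
tool_pos: [526.3, 245.9, 185.3]
tcp_rot: [180.0, -0.0, 80.0]
ft_force: [0.5, 0.0, 0.6]
finger_gap: 33.8
grip_force: 0.0
time: 17.8
tool_pos: [525.8, 246.3, 185.9]
tcp_rot: [180.0, -0.0, 80.0]
ft_force: [-5.5, 0.4, 4.4]
finger_gap: 10.5
grip_force: 48.9
[-92.25178131 160.11510945 185.88806469]
[ 1.3  3.8  6.2  8.5 10.7 12.7 14.5 16. ] [-19.2 -18.9 -18.2 -17.2 -16.  -14.5 -12.7 -10.7]
[0.1 0.4 0.7 1.  1.3 1.5 1.8 2.1 2.3 2.6 2.8 3.1 3.3 3.6 3.8 4.  4.2 4.4
 4.6 4.8 5.  5.2 5.3 5.5] [-6.4 -6.4 -6.4 -6.3 -6.3 -6.2 -6.2 -6.1 -6.  -5.9 -5.8 -5.6 -5.5 -5.3
 -5.2 -5.  -4.8 -4.6 -4.4 -4.2 -4.  -3.8 -3.6 -3.3]
```

```bash
python3 -m handwheel '[[0,0.0001,-0.0064,0,0,0,0.003],[0,0.0004,-0.0064,0,0,0,0.003],[0,0.0007,-0.0064,0,0,0,0.003],[0,0.001,-0.0063,0,0,0,0.003],[0,0.0013,-0.0063,0,0,0,0.003],[0,0.0015,-0.0062,0,0,0,0.003],[0,0.0018,-0.0062,0,0,0,0.003],[0,0.0021,-0.0061,0,0,0,0.003]]'
python3 - <<'E'
from h import *
P=W2L(r.sense()['tool_pos']);print(P,np.degrees(np.arctan2(P[2]-185,55-P[0])),np.hypot(P[2]-185,55-P[0]))
E
```

```text
time: 18.47
tool_pos: [533.5, 244.9, 235.1]
tcp_rot: [-179.8, -0.0, 80.1]
ft_force: [-8.5, 3.7, 0.4]
finger_gap: 10.0
grip_force: 48.6
[-84.3686783  160.05065978 235.10922792] 19.775764008014043 148.10321810630901
```

```bash
python3 -m handwheel '[[0,0.0023,-0.006,0,0,0,0.003],[0,0.0026,-0.0059,0,0,0,0.003],[0,0.0028,-0.0058,0,0,0,0.003],[0,0.0031,-0.0056,0,0,0,0.003],[0,0.0033,-0.0055,0,0,0,0.003],[0,0.0036,-0.0053,0,0,0,0.003],[0,0.0038,-0.0052,0,0,0,0.003],[0,0.004,-0.005,0,0,0,0.003]]'
python3 -m handwheel '[[0,0.0042,-0.0048,0,0,0,0.003],[0,0.0044,-0.0046,0,0,0,0.003],[0,0.0046,-0.0044,0,0,0,0.003],[0,0.0048,-0.0042,0,0,0,0.003],[0,0.005,-0.004,0,0,0,0.003],[0,0,0,0,0,0,0.003],[0,0,0,0,0,0,0.003],[0,0,0,0,0,0,0.003]]'
python3 - <<'E'
from h import *
P=W2L(r.sense()['tool_pos']);print(P,np.degrees(np.arctan2(P[2]-185,55-P[0])),np.hypot(P[2]-185,55-P[0]))
E
```

```text
time: 19.13
tool_pos: [557.3, 240.8, 280.9]
tcp_rot: [-179.7, -0.0, 80.1]
ft_force: [-22.4, 3.0, 13.0]
finger_gap: 10.4
grip_force: 48.9
time: 19.8
tool_pos: [581.6, 236.6, 305.9]
tcp_rot: [179.9, -0.1, 80.1]
ft_force: [-16.8, 0.8, 18.5]
finger_gap: 10.1
grip_force: 51.1
[-35.53620486 160.23550881 305.87056855] 53.16552935534406 151.0182066290082
```

```bash
cat > cov.py <<'E'
from h import *
s=r.sense();P=W2L(s['tool_pos']);print('tcp',np.round(P,1),s['ft_force'],s['wrist_torque'],s['joint_efforts'] if 0 else '')
out=[]
for n in('top','side'):
    p,e=r.snapshot(n); L=W2L(cloud(n,e)); out.append(cv2.resize(p[120:230,130:230] if n=='top' else p[120:230,190:290],None,fx=4,fy=4,interpolation=cv2.INTER_CUBIC))
    h=cv2.cvtColor(p,cv2.COLOR_BGR2HSV)
    k=(e>0)&(L[...,1]>90)&(L[...,1]<228)&(abs(L[...,1]-160)>(12 if n=='side' else 0))&(L[...,0]>-10)&(L[...,0]<75)&(L[...,2]>195)&(L[...,2]<320)&(h[...,1]<60)&(h[...,2]>70)
    q=L[k]
    for _ in range(6):
        if len(q)<20: break
        c=np.median(q,0); u=np.linalg.svd(q-q.mean(0),full_matrices=False)[2][2]; d=(q-q.mean(0))@u
        q=q[abs(d)<max(3,2*np.median(abs(d)))]
    if len(q)>20: u*=np.sign(u[0]); print(n,k.sum(),len(q),'normal',np.round(u,3),'angle',np.degrees(np.arctan2(u[0],u[2])),'mean',q.mean(0))
cv2.imwrite('pics/'+__import__('sys').argv[1],np.hstack(out))
E
python3 cov.py c1.png
```

```text
tcp [-35.5 160.2 305.9] [-16.84250333   0.83753243  18.53486553] [ 0.16364637  2.79471252 -0.04802995] 
top 645 605 normal [0.786 0.    0.619] angle 51.778066235116384 mean [ 27.42789193 135.10720028 236.42106733]
side 80 53 normal [0.807 0.015 0.59 ] angle 53.80732311469287 mean [ 19.60857578 161.64959414 239.18005088]
```

View pics/c1.png

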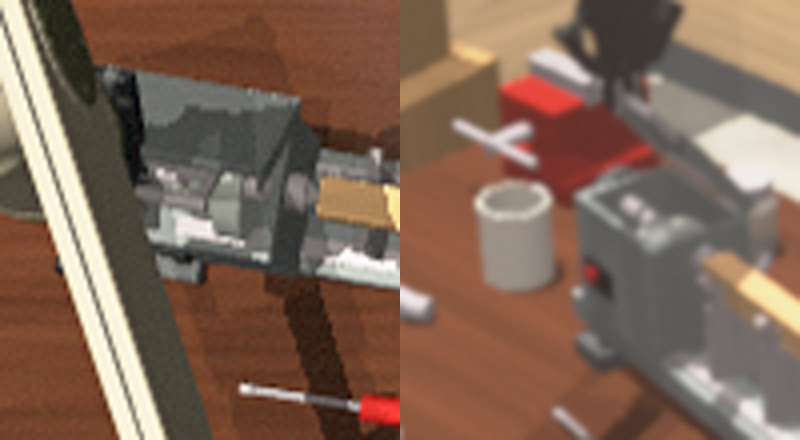

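The cover is open at about 53° in both views. The outward radial force suggests a fingertip is touching the cover's edge, so I'm tilting the tool along with the cover.

```bash
python3 -m handwheel '[[0,0,0,5,0,0,0.003],[0,0,0,5,0,0,0.003],[0,0,0,5,0,0,0.003],[0,0,0,0,0,0,0.003],[0,0,0,0,0,0,0.003]]'
python3 -m handwheel '[[0,0,0,5,0,0,0.003],[0,0,0,5,0,0,0.003],[0,0,0,5,0,0,0.003],[0,0,0,0,0,0,0.003],[0,0,0,0,0,0,0.003]]'
python3 cov.py c2.png; python3 -c "
from h import *
print(st())"
```

```text
time: 20.32
tool_pos: [581.7, 236.4, 303.7]
tcp_rot: [-164.8, -0.1, 80.1]
ft_force: [-10.6, 2.1, 13.8]
finger_gap: 10.0
grip_force: 56.2
time: 20.73
tool_pos: [581.5, 236.1, 302.2]
tcp_rot: [-149.7, 0.0, 80.1]
ft_force: [-8.8, 1.6, 8.7]
finger_gap: 9.8
grip_force: 57.1
tcp [-35.6 159.7 302.2] [-8.81584948  1.61346271  8.7152308 ] [ 0.2374004   1.72672322 -0.06394097] 
top 76 76 normal [ 0.786 -0.001  0.618] angle 51.81117069565642 mean [ 47.59934517 121.96390517 210.4435591 ]
side 72 45 normal [0.797 0.003 0.605] angle 52.80268629195395 mean [ 24.19931961 166.86432844 231.29119493]
{'time': 20.833, 'joint_pos': [11.552, 36.967, 47.799, 12.61, 122.881, 25.733], 'tool_pos': [582.114, 235.951, 302.807], 'tcp_rot': [-149.957, -0.002, 80.074], 'ft_force': [-6.284, 1.16, 5.693], 'finger_gap': 10.233, 'grip_force': 56.99}
```

```bash
python3 -m handwheel '[[0,0.0021,-0.0043,0,0,0,0.003],[0,0.0021,-0.0043,0,0,0,0.003],[0,0.0021,-0.0043,0,0,0,0.003],[0,0.0022,-0.0043,0,0,0,0.003],[0,0,0,4,0,0,0.003],[0,0,0,4,0,0,0.003],[0,0,0,0,0,0,0.003],[0,0,0,0,0,0,0.003]]'
python3 cov.py c3.png; python3 -c "
from h import *
print(st());P=W2L(r.sense()['tool_pos']);print(np.degrees(np.arctan2(P[2]-185,55-P[0])),np.hypot(P[2]-185,55-P[0]))"
```

```text
time: 21.5
tool_pos: [597.6, 233.2, 313.3]
tcp_rot: [-141.9, -0.0, 80.1]
ft_force: [-5.6, 0.6, 7.9]
finger_gap: 9.7
grip_force: 57.2
tcp [-19.2 159.7 313.3] [-5.62049466  0.58029945  7.94258371] [ 0.19250457  1.11540454 -0.15096112] 
side 137 102 normal [ 0.859 -0.002  0.513] angle 59.15927605475196 mean [ 26.16395418 164.44609447 240.64414236]
{'time': 21.6, 'joint_pos': [10.133, 47.708, 33.898, 16.882, 133.346, 27.825], 'tool_pos': [598.127, 233.094, 313.604], 'tcp_rot': [-142.056, -0.018, 80.068], 'ft_force': [-3.62, 1.817, 5.907], 'finger_gap': 10.299, 'grip_force': 57.063}
60.18926071358441 148.2172526626824
```

```bash
python3 -m handwheel '[[0,0.0004,-0.001,0,0,0,0.003],[0,0.0004,-0.001,0,0,0,0.003],[0,0,0,0,0,0,0.003],[0,0,0,0,0,0,0.003],[0,0,0,0,0,0,0.003],[0,0,0,0,0,0,0.003],[0,0,0,0,0,0,0.003],[0,0,0,0,0,0,0.003]]'
for i in 1 2 3 4; do python3 cov.py c4.png; done
python3 - <<'E'
from h import *
P=W2L(r.sense()['tool_pos']);print(P,np.degrees(np.arctan2(P[2]-185,55-P[0])),np.hypot(P[2]-185,55-P[0]))
p,e=r.snapshot('top');q,f=r.snapshot('side')
cv2.imwrite('pics/f.png',np.hstack([cv2.resize(p[120:220,130:330],None,fx=2,fy=4)[:,:400],cv2.resize(q[140:260,190:310],(400,400))]))
for n,e in(('top',e),('side',f)):
    L=W2L(cloud(n,e))[e>0]
    for nm,k in (('blank',(abs(L[:,0])<25)&(L[:,1]>-110)&(L[:,1]<70)&(L[:,2]>140)&(L[:,2]<175)&(abs(L[:,1]+60)>8)&(abs(L[:,1]-30)>8)),('knob',(abs(L[:,0])<20)&(abs(L[:,1]+155)<25)&(L[:,2]>212)&(L[:,2]<232))):
        if k.sum():print(n,nm,k.sum(),*[np.round(np.percentile(L[k],a,axis=0),1) for a in(1,50,99)])
E
```

```text
time: 22.27
tool_pos: [599.9, 232.8, 314.7]
tcp_rot: [-142.1, -0.0, 80.0]
ft_force: [-3.9, 2.3, 6.4]
finger_gap: 10.1
grip_force: 57.1
tcp [-16.8 159.7 314.7] [-3.88073147  2.27838129  6.41999895] [ 0.26598898  0.7424557  -0.22167482] 
side 146 116 normal [0.871 0.004 0.491] angle 60.58413275034987 mean [ 26.77988982 163.53107132 242.00635167]
tcp [-16.9 159.7 314.7] [-3.3485379   2.64555977  6.66247001] [ 0.25619995  0.67657039 -0.25872032] 
side 142 109 normal [ 0.869 -0.003  0.495] angle 60.33205280995746 mean [ 27.19373772 167.760536   240.73190502]
tcp [-16.9 159.7 314.7] [-2.78888328  2.72496331  5.33637847] [ 0.26589457  0.7728396  -0.24685159] 
side 145 105 normal [ 0.871 -0.002  0.491] angle 60.58302221407273 mean [ 26.18057659 166.78487952 242.75114416]
tcp [-16.9 159.7 314.7] [-3.55371183  3.15790069  5.87745409] [ 0.25727574  0.7209203  -0.21911465] 
side 145 110 normal [0.872 0.001 0.49 ] angle 60.6787622093744 mean [ 26.80459782 163.30668097 241.42782208]
[-16.84982029 159.65897191 314.66636732] 61.0085932785527 148.2422459714885
top blank 535 [ -16.  -107.5  144.4] [ -2.  -18.9 164.4] [ 13.8  66.8 169.9]
top knob 58 [ -11.8 -165.8  216.3] [  -0.5 -155.4  221.4] [  10.8 -145.4  226.4]
side blank 272 [ -20.8 -101.7  141.9] [ -9.9 -21.7 166.9] [ 14.9  64.5 173.5]
side knob 40 [ -14.5 -167.9  213.3] [  -5.7 -159.   224.4] [   8.9 -144.3  230. ]
```

View pics/f.png

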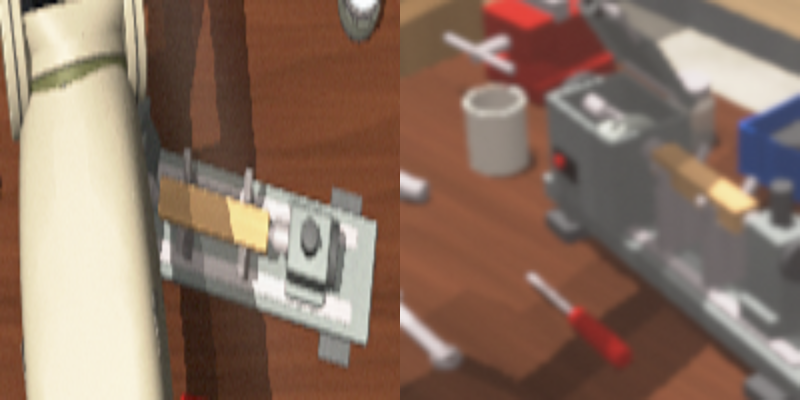

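The cover is held at about 60° and the blank is still against the tail tip at (270,240). The mug and screwdriver haven't been touched.

```bash
python3 -c "
from h import *
print(r.hand_in())"
```

```text
the job is handed in; nothing more can be done
None
```

The job is handed in at about 23 s: the blank is snug between the centres, the arm is holding the cover open at about 60° (my estimates ranged from 59.9° to 60.7°), and I moved nothing else on the bench.

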